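# Hold a scraper through the guard slot of the bench sharpener

## Robot

A 6-joint arm with a two-finger parallel gripper is mounted at the origin on the work surface. World frame = base frame: x ahead of the robot, y to its left, z up, the work surface at z = 0. Lengths are in m, angles in degrees, forces in N, time in s.
With the tool pointing down it reaches from about 0.25 to 0.775 m from the base axis. Payload 4 kg.
Tool frame: the origin (TCP) lies at the very end of the fingers, on their centre line; the grasp point (between the pads) lies 19 mm behind it; z points along the fingers, y is the line along which they close (so a half turn about z gives the same grasp; the last joint's range is limited). The gripper opens to 85 mm and grips with 20 to 120 N. Pads are 22 mm wide; open, the fingers measure 114 mm over their backs; the gripper's body (76 mm by 85 mm) begins 54 mm behind the grasp point. The pads swing forward as they close: fully open they stand 13 mm farther back than shut.
Start: joints at [-70.938, 4.996, 78.535, -0, 96.463, -5.907], TCP at [0.232, -0.499, 0.231] pointing down, gripper open.
Joint ranges: [-177.83, 177.83], [-43.37, 116.18], [15.69, 146.23], [-61.86, 241.86], [9.47, 152.12], [-147.06, 147.06]. Speed limits (degrees/s): [159.86, 159.86, 180, 180, 180, 180].

## Interface

Orientations are given as a 3x3 rotation matrix whose columns are the frame's x, y, z axes.
In Python, from workcell import arm, imaging, ticket gives the robot as it stands.
- The arm moves only by the shell command python3 -m creep 'ROWS' [FORCE]. ROWS is JSON, a list of rows, each an object with "gripper": the closure, from 0 (fully open) to 1 (shut); "delta_pos": the shift along the tool's x, y, z in mm, a list of three; "angular": the turn, a rotation vector about the tool's x, y, z in degrees, a list of three. A call has 1 to 12 rows; each row shifts and turns the commanded pose from where the row before left it, along the tool's axes as they then stand; what a row does not reach is not made up. A row lasts 1/10 s, in which the tool goes at most 50 mm and 8.59 degrees, less where a joint would pass 70% of its speed; a pose out of reach is approached as far as the arm can. A call with a gripper value outside its range is refused whole. The fingers move at their own pace and stop on an object; FORCE is the grip in N (left out, the last holds). Time passes only in rows, so rows that do not move let the fingers close. It gives the time, the measured TCP pose, the force, the opening and the grip force at its end, in the units of the state.
- arm.get_obs(): the state, without advancing time (a new reading comes with each control period).
- imaging.read_camera(name): name is "scene" or "top"; returns the picture (420x560x3 uint8, red, green, blue); there is no depth.
- imaging.calibration(name): a dict with "vfov" (degrees; the focal length in pixels is half the picture's height over the tangent of half this angle, whatever the lens; pixels are square), "cx", "cy" (the principal point, pixels), "dist_coeffs" ([k1, k2, p1, p2, k3] as OpenCV has them; the pictures are not rectified), "extrinsics" (4x4, takes a point from camera to world coordinates). Camera axes: x right, y up, looking along -z (the intrinsics and any distortion apply to the point x, -y, -z); pixel columns grow to the right and rows downward; lengths in m; the calibration is good to about 2 mm. A picture is of the moment at which its call begins. calibration takes no time and is no camera call.
- ticket.sign_off(): hands the job in; it is judged then, once.
The state is a dict: "t": time; "joints": joint angles; "joint_vel": joint speeds; "effort": joint torques, N m; "ee_pos": TCP position; "tool_rot": TCP orientation; "wrist_force": force on the tool from outside, world axes, zero at the start; "ft_torque": the same for the moment, N m; "opening": finger opening in m; "grasp_force": force on a finger pad.
Only numpy, scipy, OpenCV 4.12 (cv2) and the standard library are available. Lean on these libraries where they do the work, as an engineer would, in place of code of your own. Each camera call takes 0.05 s, during which the arm holds its last target. There are 200 camera calls.

## Task

First set the filings pan flat on the bench under the sharpener's chute, so that the chute's mouth is over the middle of the pan, and let go of it. Then take the long-handled scraper from the rack, pass its blade down through the slot in the guard plate and press it onto the sprung stone inside until the stone has given about half its travel (7 to 8 mm), and finish while still holding it there. Leave the spare scraper, the oil bottle, the jar and the tape where they stand.

Things in the scene. Friction and masses are not known exactly. Their poses are not given: they have to be found in the camera images.
- sharpener: Bench sharpener, fixed to the bench: grey housing 120 (x) x 130 (y) x 130 mm high, steel guard plate as its top, a dark motor cylinder 72 mm in diameter sticking out 80 mm on its +x side, a small black knob sticking out 12 mm on its -x side, and a steel chute on its -y side. Origin: centre of its underside, on the bench; z up.
- slot (a point): Centre of the slot in the guard plate, at the plate's upper surface, 130 mm above the bench; axes as the sharpener's. The slot is 38 mm long (along x) and 6 mm wide (along y), 2 mm more than the blade each way, through a plate 10 mm thick, its upper edges chamfered 3 mm. The housing below is hollow; the stone's upper face lies 35 mm below the plate's upper surface at rest.
- stone (a joint): Travel of the grey stone (70 x 30 mm upper face, centred under the slot) down into the housing, in m: 0 at rest (up), 0.015 at its bottom stop. Spring: it begins to move at about 5 N and then takes 0.4 N more per mm (about 8 N at half travel); it does not move under the weight of a scraper. A steel pin on the +x side of the housing moves with it.
- chute_mouth (a point): Middle of the chute's mouth, 45 mm above the bench and 66 mm out from the housing's -y side (131 mm from the sharpener's origin along its -y). Axes as the sharpener's. The chute is 44 mm wide, slopes down away from the housing, and its lowest edge is about 46 mm above the bench, about 69 mm out from the housing.
- pan: Loose filings pan: open steel tray 100 (x) x 80 (y) x 25 mm high with 3 mm walls, weight about 200 g, and a dark wooden bar handle on its -x end. Origin: centre of the tray's underside (handle not counted); x along the pan away from the handle, z up.
- pan_handle (a point): Where to grip the pan's handle: 80 mm from the pan's origin along its -x, 25 mm above its underside. The handle runs from 50 to 105 mm along -x, is 16 mm wide (along y) and spans heights 8 to 42 mm. The pan can be slid or lifted by it.
- rack: Plywood tool rack 170 (x) x 70 (y) x 80 mm high, fixed to the bench, with two pockets in its top, 45 mm either side of its middle along x. One holds the scraper to be used, the other the spare; either way round. Origin: centre of its underside.
- scraper: Long-handled scraper, upright in a rack pocket, about 200 g. Origin: middle of the blade's lower edge; z up. Steel blade 36 mm wide (x), 4 mm thick (y), to z = 70; collar 44 (x) x 8 (y) mm, z = 70 to 78; flat wooden handle 40 (x) x 24 (y) mm, z = 70 to 160. In the rack the origin is 10 mm above the bench, handle resting on the rack's top, x along the rack's x. Same either way round.
- spare: Spare scraper with the same blade but a short round knob 32 mm across, 116 mm tall in all, standing in the other pocket of the rack; leave it. Origin: middle of the blade's lower edge.
- oil: White oil bottle, 48 mm in diameter, 130 mm tall; leave it. Origin: centre of its underside.
- jar: Glass jar with a steel lid, 64 mm in diameter, 90 mm tall; leave it. Origin: centre of its underside.
- tape: Grey roll of tape standing as a ring, 84 mm in diameter, 48 mm high; leave it. Origin: centre of its underside.
There are look-alikes about, which are no part of the job. What is shaped like the pan but purple is not meant.

How it is judged (in metres and radians):
On the way, in this order (a step that is already met when the one before it is completed fails the run):
1. the pan stands flat under the chute, let go (horizontal distance between pan and chute_mouth below 0.018 m and height (world z) of pan below 0.006 m and angle between pan's own z axis and vertical below 0.1 rad and contact force between the fingers and pan below 0.1 N and linear speed of pan below 0.02 m/s), for 0.2 s.
2. the scraper's blade has passed through the slot in the guard plate (horizontal distance between scraper and slot below 0.006 m and z of scraper in the frame of slot between -0.06 and -0.015 m and angle between scraper's own z axis and vertical below 0.15 rad), for 0.2 s.
At the end, for the whole second after the job is handed in: The gripper holds the scraper (over 3 N), upright and still, blade through the slot (edge 34 to 53 mm below the plate top, within 6 mm of its centre), stone pressed 3 to 12 mm; the pan stands flat on the bench, untouched, its middle within 18 mm of under the chute mouth (horizontal distance between scraper and slot below 0.006 m and z of scraper in the frame of slot between -0.053 and -0.034 m and angle between scraper's own z axis and vertical below 0.15 rad and value of joint stone between 0.003 and 0.012 m and contact force between the fingers and scraper above 3 N and linear speed of scraper below 0.02 m/s and contact force between the fingers and pan below 0.1 N and horizontal distance between pan and chute_mouth below 0.018 m and height (world z) of pan below 0.006 m and angle between pan's own z axis and vertical below 0.1 rad); the arm keeps its last pose, push and grip.
It fails at once if the spare scraper is knocked over or pushed more than 30 mm (distance of spare from where it was at the start of the episode above 0.03 m or angle between spare's own z axis and vertical above 0.5 rad).
It fails at once if the oil bottle is knocked over or pushed more than 30 mm (distance of oil from where it was at the start of the episode above 0.03 m or angle between oil's own z axis and vertical above 0.5 rad).
It fails at once if the jar is knocked over or pushed more than 30 mm (distance of jar from where it was at the start of the episode above 0.03 m or angle between jar's own z axis and vertical above 0.5 rad).
It fails at once if the tape roll is knocked over or pushed more than 30 mm (distance of tape from where it was at the start of the episode above 0.03 m or angle between tape's own z axis and vertical above 0.5 rad).
It also fails if it takes over 58 s, if anything falls off the work surface, if the arm or the gripper's body presses on something with over 40 N, if the wrist force passes 120 N, or if a joint passes its speed limit or range.

## Working session

There is one attempt and no reset: what is moved stays moved. The work goes in short steps, Python scripts to look and compute and a shell command to move; the robot and the scene stay as the last step left them, time stands still between calls to the robot, and variables do not carry over. Pictures are saved under pics/ and viewed, at most 10 in all, crops included, and the job is handed in when it is done.

```bash
ls; mkdir -p pics
python3 - <<'E'
from workcell import arm, imaging
import cv2
for n in("scene","top"):
    im=imaging.read_camera(n); cv2.imwrite(f"pics/{n}0.png",im[:,:,::-1]); print(imaging.calibration(n))
o=arm.get_obs(); print(o['tool_rot'],o['opening'],o['t'])
E
```

```text
pics
{'vfov': 45.65172245378801, 'cx': 289.53272291774306, 'cy': 209.47938873189645, 'dist_coeffs': array([0.01759576, 0.        , 0.        , 0.        , 0.        ]), 'extrinsics': array([[ 6.04674473e-01, -6.39346115e-01,  4.74979291e-01,
         1.04689386e+00],
       [ 7.96472127e-01,  4.84662106e-01, -3.61572668e-01,
        -4.22364072e-01],
       [ 9.65616650e-04,  5.96941529e-01,  8.02284163e-01,
         9.52110273e-01],
       [ 0.00000000e+00,  0.00000000e+00,  0.00000000e+00,
         1.00000000e+00]])}
{'vfov': 46.179460126586534, 'cx': 278.13324722365263, 'cy': 210.5133262585833, 'dist_coeffs': array([-0.18225331,  0.        ,  0.        ,  0.        ,  0.        ]), 'extrinsics': array([[ 0.00131223,  0.98812072, -0.15367408,  0.36075213],
       [-0.99999543,  0.00171521,  0.00248975, -0.02198153],
       [ 0.00272376,  0.15367011,  0.98811845,  1.19757488],
       [ 0.        ,  0.        ,  0.        ,  1.        ]])}
[[ 9.06543686e-01  4.22111450e-01 -6.84502534e-04]
 [ 4.22111965e-01 -9.06541696e-01  1.90869853e-03]
 [ 1.85153414e-04 -2.01925531e-03 -9.99997944e-01]] 0.08544498428710638 0.1
```

View pics/scene0.png

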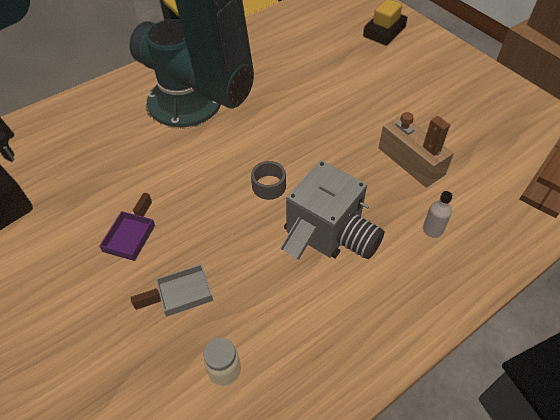

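View pics/top0.png

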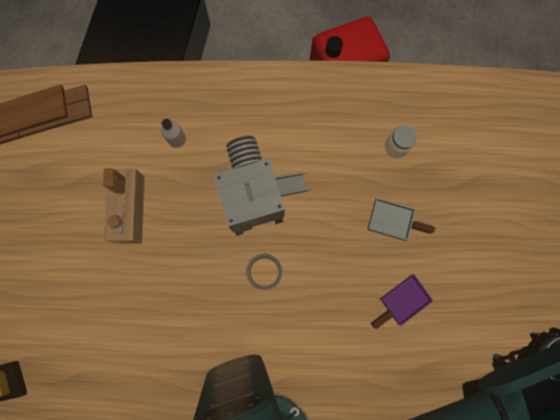

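Candidates, in top-view pixels:
- **Pan:** the steel tray at (391,219) is the one. The purple tray at (405,300) is the look-alike.
- **Scraper:** the tall flat handle at (114,180) is the one. The spare with the round knob is at (114,221).
- **Other:** slot at about (250,190), chute mouth at about (306,183), tape at (264,271), jar at (402,140), oil at (172,130).

Next come a close crop and the masks.

```bash
cat > h.py <<'E'
import numpy as np, cv2
from workcell import arm, imaging
def K(c):
    f=210/np.tan(np.radians(c['vfov']/2)); return np.array([[f,0,c['cx']],[0,f,c['cy']],[0,0,1]])
def ray(n,px):
    c=imaging.calibration(n); p=cv2.undistortPoints(np.array(px,float).reshape(-1,1,2),K(c),c['dist_coeffs']).reshape(-1,2)
    E=c['extrinsics']; d=np.c_[p[:,0],-p[:,1],-np.ones(len(p))]@E[:3,:3].T
    return E[:3,3],d
def onz(n,px,z):
    o,d=ray(n,px); return o+d*((z-o[2])/d[:,2])[:,None]
def proj(n,P):
    c=imaging.calibration(n);E=np.linalg.inv(c['extrinsics']);q=np.array(P,float).reshape(-1,3)@E[:3,:3].T+E[:3,3]
    q=q*[1,-1,-1]; return cv2.projectPoints(q,np.zeros(3),np.zeros(3),K(c),c['dist_coeffs'])[0].reshape(-1,2)
def tri(pa,pb):
    (oa,da),(ob,db)=ray("scene",[pa]),ray("top",[pb]); da,db=da[0],db[0]
    s=np.linalg.lstsq(np.c_[da,-db],ob-oa,rcond=None)[0]; A,B=oa+s[0]*da,ob+s[1]*db; return (A+B)/2,np.linalg.norm(A-B)
E
python3 - <<'E'
from h import *
def crop(f,x,y,w,h,s=4):
    return cv2.resize(cv2.imread(f)[y:y+h,x:x+w],None,fx=s,fy=s,interpolation=cv2.INTER_CUBIC)
a=np.zeros((600,800,3),np.uint8)
def put(c,x,y): a[y:y+c.shape[0],x:x+c.shape[1]]=c
put(crop('pics/top0.png',210,130,100,110),0,0)      # sharpener
put(crop('pics/top0.png',360,190,80,60),400,0)    # pan
put(crop('pics/top0.png',95,160,60,85,4),400,250) # rack
put(crop('pics/scene0.png',375,105,75,80,2),640,250) # rack scene
put(crop('pics/scene0.png',310,180,40,25,4),640,430)
put(crop('pics/scene0.png',125,260,90,60,4),0,440) if 0 else None
put(crop('pics/scene0.png',125,260,95,60,4)[:160],0,440)
cv2.imwrite('pics/m1.png',a)
E
```

```text
(no output)
```

View pics/m1.png

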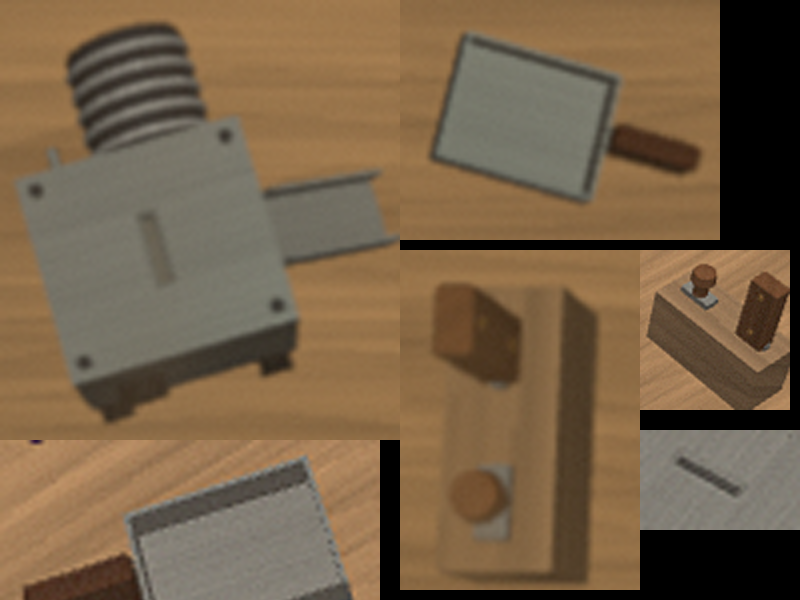

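The crop confirms the choices: a grey steel pan with a dark bar handle, and a tall flat handle (long scraper) at the +x end of the rack with the knob (spare) at the −x end. In the top view the slot centre is at about (248.4,191.9), and in the scene view at (327.1,191.1).

Run:
```python
from h import *
np.set_printoptions(precision=4,suppress=True)
def px(pts,x0,y0,ox,oy,s=4): return (np.array(pts,float)-[ox,oy]+.5)/s-.5+[x0,y0]
t=lambda pts,z,*a: onz("top",px(pts,*a),z)
S=(210,130,0,0);P=(360,190,400,0);R=(95,160,400,250)
def show(n,q):
    print(n,'ctr',q.mean(0),'sides',np.linalg.norm(np.roll(q,-1,0)-q,axis=1),'ang',np.degrees(np.arctan2(*(np.roll(q,-1,0)-q)[:,1::-1].T)))
show('plate',t([(18,178),(238,118),(300,318),(77,384)],.13,*S))
show('screws',t([(36,190),(225,135),(277,305),(84,362)],.13,*S))
show('slot',t([(148,213),(163,285)],.13,*S))
s2=px([(681,462),(740,491)],310,180,640,430); show('slot scene',onz("scene",s2,.13))
print(tri(s2.mean(0),px([(155.5,249)],*S)[0]))
show('pan',t([(465,35),(619,78),(588,201),(432,158)],.025,*P))
show('panhandle',t([(611,135),(699,162)],.042,*P))
show('scr',t([(435,285),(472,283),(474,353),(435,353)],.17,*R))
show('racktop edge',t([(565,290),(553,572)],.08,*R))
show('spare',t([(475,495)],.116,*R))
show('rack blade plates',t([(490,502)],.08,*R))
im=cv2.imread('pics/scene0.png');
show('scr scene top', onz("scene",[(375+(768-640)/2+2,105+12+5)],.17))
for n,p,z in(('tape',(264,271),.048),('jar',(404,135),.09),('oil',(167,124),.13)): print(n,onz('top',[p],z))
```

```text
plate ctr [0.5686 0.0394 0.13  ] sides [0.1271 0.1182 0.1273 0.1206] ang [ -74.3119 -163.019   106.7697   16.8734]
screws ctr [0.5693 0.0409 0.13  ] sides [0.1096 0.1003 0.1103 0.1005] ang [ -73.3255 -163.1452  106.7528   16.4282]
slot ctr [0.5684 0.0408 0.13  ] sides [0.0414 0.0414] ang [-167.7999   12.2001]
slot scene ctr [0.57   0.0406 0.13  ] sides [0.036 0.036] ang [  19.869 -160.131]
(array([0.5689, 0.0412, 0.1282]), np.float64(0.0007710105123524412))
pan ctr [ 0.5226 -0.2996  0.025 ] sides [0.0987 0.0786 0.0989 0.0787] ang [-105.4728  163.5634   74.5432  -16.5236]
panhandle ctr [ 0.5016 -0.3741  0.042 ] sides [0.0565 0.0565] ang [-106.9291   73.0709]
scr ctr [0.5946 0.3469 0.17  ] sides [0.0212 0.0393 0.0222 0.0382] ang [ -87.5283 -174.7249   89.7047    3.8318]
racktop edge ctr [0.5483 0.3114 0.08  ] sides [0.1672 0.1672] ang [-179.722    0.278]
spare ctr [0.5046 0.3478 0.116 ] sides [0.] ang [0.]
rack blade plates ctr [0.5053 0.3507 0.08  ] sides [0.] ang [0.]
scr scene top ctr [0.5943 0.3486 0.17  ] sides [0.] ang [0.]
tape [[0.3972 0.0078 0.048 ]]
jar [[ 0.7149 -0.3233  0.09  ]]
oil [[0.7268 0.23   0.13  ]]
```

```bash
cat > go.py <<'E'
import sys
from h import *
from scipy.spatial.transform import Rotation as Ro
# args x y z yaw(deg of tool x, pointing down): prints shift in tool mm and turn rotvec deg (tool frame)
x,y,z,w=map(float,sys.argv[1:5]); o=arm.get_obs(); R=np.array(o['tool_rot']); p=np.array(o['ee_pos'])
T=Ro.from_euler('z',w,degrees=True).as_matrix()@np.diag([1.,-1,-1])
d=(np.array([x,y,z])-p)*1000
print('shift before turn',(R.T@d).round(1),'turn',np.degrees(Ro.from_matrix(R.T@T).as_rotvec()).round(2),'shift after turn',(T.T@d).round(1),'j',np.round(o['joints'],1),'t',o['t'])
E
python3 go.py 0.5005 -0.3765 0.231 74
```

```text
shift before turn [294.8   3.   -0.7] turn [ -0.1   -0.06 -49.03] shift after turn [191.  224.5  -0.8] j [-70.9   5.   78.6  -0.   96.5  -5.9] t 0.1
```

```bash
R='x'; python3 -m creep '[{"gripper":0,"delta_pos":[20,0,0],"angular":[0,0,0]},{"gripper":0,"delta_pos":[35,0,0],"angular":[0,0,0]},{"gripper":0,"delta_pos":[40,0,0],"angular":[0,0,0]},{"gripper":0,"delta_pos":[40,0,0],"angular":[0,0,0]},{"gripper":0,"delta_pos":[40,0,0],"angular":[0,0,0]},{"gripper":0,"delta_pos":[40,0,0],"angular":[0,0,0]},{"gripper":0,"delta_pos":[40,3,0],"angular":[0,0,0]},{"gripper":0,"delta_pos":[30,0,0],"angular":[0,0,0]},{"gripper":0,"delta_pos":[10,0,0],"angular":[0,0,-8]},{"gripper":0,"delta_pos":[0,0,0],"angular":[0,0,-8]},{"gripper":0,"delta_pos":[0,0,0],"angular":[0,0,-8]},{"gripper":0,"delta_pos":[0,0,0],"angular":[0,0,-8]}]' 40
python3 -m creep '[{"gripper":0.3,"delta_pos":[0,0,0],"angular":[0,0,-8]},{"gripper":0.3,"delta_pos":[0,0,0],"angular":[0,0,-8]},{"gripper":0.3,"delta_pos":[0,0,30],"angular":[0,0,-1]},{"gripper":0.3,"delta_pos":[0,0,40],"angular":[0,0,0]},{"gripper":0.3,"delta_pos":[0,0,40],"angular":[0,0,0]},{"gripper":0.3,"delta_pos":[0,0,10],"angular":[0,0,0]},{"gripper":0.3,"delta_pos":[0,0,0],"angular":[0,0,0]},{"gripper":0.3,"delta_pos":[0,0,0],"angular":[0,0,0]}]'
python3 go.py 0.5005 -0.3765 0.008 74
```

```text
t: 1.3
ee_pos: [0.5009, -0.3764, 0.2304]
tool_rot: [[0.54, 0.842, -0.001], [0.842, -0.54, 0.001], [0.0, -0.002, -1.0]]
wrist_force: [-0.0, -0.4, -0.3]
opening: 0.0855
grasp_force: 0.0
t: 2.1
ee_pos: [0.5017, -0.3776, 0.1133]
tool_rot: [[0.276, 0.961, 0.002], [0.961, -0.276, -0.002], [-0.001, 0.003, -1.0]]
wrist_force: [0.6, 0.8, -0.1]
opening: 0.0599
grasp_force: 0.0
shift before turn [  0.9  -1.7 105.3] turn [ 0.15  0.08 -0.03] shift after turn [  0.7  -1.5 105.3] j [-42.1  17.5  77.4  -0.   85.  -26.1] t 2.1
```

```bash
python3 -m creep '[{"gripper":0.3,"delta_pos":[1,-1.5,25],"angular":[0,0,0]},{"gripper":0.3,"delta_pos":[0,0,30],"angular":[0,0,0]},{"gripper":0.3,"delta_pos":[0,0,25],"angular":[0,0,0]},{"gripper":0.3,"delta_pos":[0,0,15],"angular":[0,0,0]},{"gripper":0.3,"delta_pos":[0,0,10],"angular":[0,0,0]},{"gripper":0.3,"delta_pos":[0,0,0],"angular":[0,0,0]},{"gripper":0.3,"delta_pos":[0,0,0],"angular":[0,0,0]}]'
python3 -m creep '[{"gripper":1,"delta_pos":[0,0,0],"angular":[0,0,0]},{"gripper":1,"delta_pos":[0,0,0],"angular":[0,0,0]},{"gripper":1,"delta_pos":[0,0,0],"angular":[0,0,0]},{"gripper":1,"delta_pos":[0,0,0],"angular":[0,0,0]},{"gripper":1,"delta_pos":[0,0,0],"angular":[0,0,0]},{"gripper":1,"delta_pos":[0,0,0],"angular":[0,0,0]},{"gripper":1,"delta_pos":[0,0,0],"angular":[0,0,0]},{"gripper":1,"delta_pos":[0,0,0],"angular":[0,0,0]}]' 60
python3 go.py 0.629 -0.162 0.016 106.5
```

```text
t: 2.8
ee_pos: [0.5006, -0.3763, 0.008]
tool_rot: [[0.276, 0.961, 0.002], [0.961, -0.276, -0.002], [-0.001, 0.003, -1.0]]
wrist_force: [0.7, -0.6, 0.4]
opening: 0.0602
grasp_force: 0.0
t: 3.6
ee_pos: [0.5005, -0.3761, 0.0075]
tool_rot: [[0.276, 0.961, 0.002], [0.961, -0.276, -0.002], [-0.001, 0.002, -1.0]]
wrist_force: [2.3, -1.4, 5.5]
opening: 0.0155
grasp_force: 61.3
shift before turn [241.3  64.4  -8.6] turn [  0.12   0.1  -32.54] shift after turn [168.8 184.   -8.5] j [-42.1  22.3  83.8   0.   73.7 -26.1] t 3.6
```

```bash
python3 -m creep '[{"gripper":1,"delta_pos":[0,0,-4],"angular":[0,0,0]},{"gripper":1,"delta_pos":[0,0,-4],"angular":[0,0,0]},{"gripper":1,"delta_pos":[10,3,0],"angular":[0,0,0]},{"gripper":1,"delta_pos":[20,6,0],"angular":[0,0,0]},{"gripper":1,"delta_pos":[20,6,0],"angular":[0,0,0]},{"gripper":1,"delta_pos":[20,6,0],"angular":[0,0,0]},{"gripper":1,"delta_pos":[20,6,0],"angular":[0,0,0]},{"gripper":1,"delta_pos":[10,3,0],"angular":[0,0,0]},{"gripper":1,"delta_pos":[0,0,0],"angular":[0,0,-3]},{"gripper":1,"delta_pos":[0,0,0],"angular":[0,0,-5]},{"gripper":1,"delta_pos":[0,0,0],"angular":[0,0,-5]},{"gripper":1,"delta_pos":[0,0,0],"angular":[0,0,-5]}]'
python3 -m creep '[{"gripper":1,"delta_pos":[0,0,0],"angular":[0,0,-5]},{"gripper":1,"delta_pos":[0,0,0],"angular":[0,0,-5]},{"gripper":1,"delta_pos":[0,0,0],"angular":[0,0,-3]},{"gripper":1,"delta_pos":[0,0,0],"angular":[0,0,-1.5]},{"gripper":1,"delta_pos":[0,0,0],"angular":[0,0,0]},{"gripper":1,"delta_pos":[0,0,0],"angular":[0,0,0]}]'
python3 go.py 0.629 -0.162 0.016 106.5
python3 - <<'E'
from h import *
a=imaging.read_camera("top")[:,:,::-1][120:260,200:420];b=imaging.read_camera("scene")[:,:,::-1][150:330,120:400]
a=cv2.resize(a,None,fx=2,fy=2);b=cv2.resize(b,None,fx=1.6,fy=1.6)
m=np.zeros((600,450,3),np.uint8);m[:280,:440]=a;m[290:578,:448]=b;cv2.imwrite("pics/p2.png",m)
E
```

```text
t: 4.8
ee_pos: [0.5557, -0.2872, 0.0136]
tool_rot: [[-0.038, 0.999, -0.001], [0.999, 0.038, 0.001], [0.001, -0.001, -1.0]]
wrist_force: [-0.2, 0.5, -1.7]
opening: 0.0156
grasp_force: 60.5
t: 5.4
ee_pos: [0.556, -0.2875, 0.0141]
tool_rot: [[-0.283, 0.959, -0.0], [0.959, 0.283, 0.0], [0.0, -0.0, -1.0]]
wrist_force: [1.3, -0.2, -1.4]
opening: 0.0151
grasp_force: 60.5
shift before turn [ 99.7 105.5  -1.9] turn [-0.02 -0.01 -0.07] shift after turn [ 99.6 105.6  -1.9] j [-32.5  22.   83.4  -0.   74.6 -49. ] t 5.4
```

View pics/p2.png

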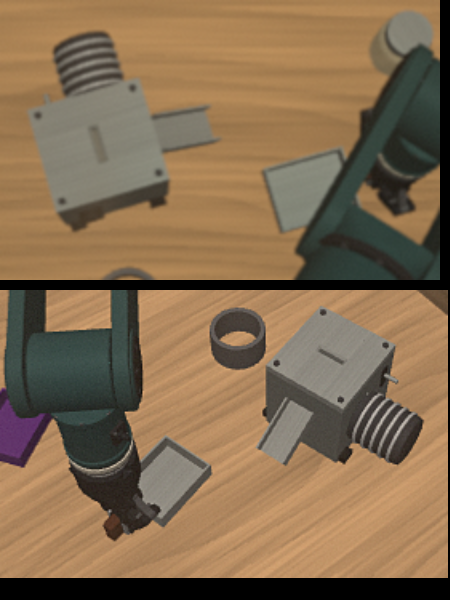

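Top view: the pan hangs level, with its left (+y) edge running about (265,170) to (283,228) in the crop, parallel to the housing, and it clears the purple tray. Now I'll move it sideways and then in under the chute.

```bash
python3 -m creep '[{"gripper":1,"delta_pos":[0,10,0],"angular":[0,0,0]},{"gripper":1,"delta_pos":[0,20,0],"angular":[0,0,0]},{"gripper":1,"delta_pos":[0,25,0],"angular":[0,0,0]},{"gripper":1,"delta_pos":[0,25,0],"angular":[0,0,0]},{"gripper":1,"delta_pos":[5,15,0],"angular":[0,0,0]},{"gripper":1,"delta_pos":[15,10.5,0],"angular":[0,0,0]},{"gripper":1,"delta_pos":[20,0,0],"angular":[0,0,0]},{"gripper":1,"delta_pos":[20,0,0],"angular":[0,0,0]},{"gripper":1,"delta_pos":[20,0,0],"angular":[0,0,0]},{"gripper":1,"delta_pos":[10,0,0],"angular":[0,0,0]},{"gripper":1,"delta_pos":[9,0,0],"angular":[0,0,0]},{"gripper":1,"delta_pos":[0,0,0],"angular":[0,0,0]}]'
python3 go.py 0.629 -0.162 0.008 106.5
python3 - <<'E'
from h import *
a=imaging.read_camera("top")[:,:,::-1][120:260,200:400];b=imaging.read_camera("scene")[:,:,::-1][190:310,200:390]
cv2.imwrite("pics/a3.png",a)
a=cv2.resize(a,None,fx=4,fy=4,interpolation=cv2.INTER_CUBIC)[40:340]
b=cv2.resize(b,None,fx=2.5,fy=2.5,interpolation=cv2.INTER_CUBIC)
m=np.zeros((600,800,3),np.uint8);m[:300]=a;m[300:600,:475]=b;cv2.imwrite("pics/p3.png",m)
E
```

```text
t: 6.7
ee_pos: [0.6289, -0.1616, 0.0144]
tool_rot: [[-0.285, 0.959, -0.0], [0.959, 0.285, 0.0], [0.0, -0.0, -1.0]]
wrist_force: [-0.6, -0.5, -2.3]
opening: 0.0152
grasp_force: 60.4
shift before turn [-0.4  0.   6.4] turn [-0.02 -0.02  0.04] shift after turn [-0.4  0.   6.4] j [-19.4  24.7  79.6   0.   75.7 -35.9] t 6.7
```

View pics/p3.png

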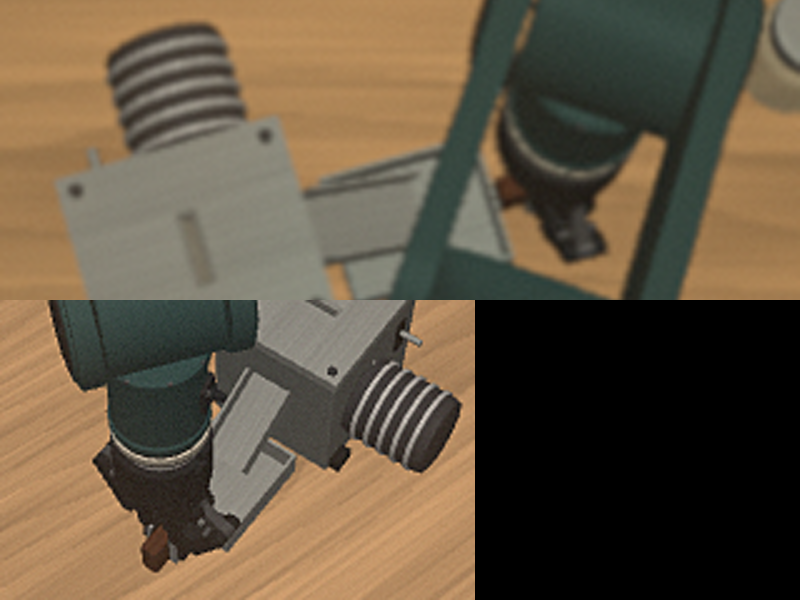

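The pan's far wall shows at about (380,165) in the crop, parallel to the housing, with the chute over the tray. Lowering and releasing.

```bash
python3 -m creep '[{"gripper":1,"delta_pos":[0,0,3],"angular":[0,0,0]},{"gripper":1,"delta_pos":[0,0,2.5],"angular":[0,0,0]},{"gripper":1,"delta_pos":[0,0,1],"angular":[0,0,0]},{"gripper":1,"delta_pos":[0,0,0],"angular":[0,0,0]},{"gripper":0.4,"delta_pos":[0,0,0],"angular":[0,0,0]},{"gripper":0.4,"delta_pos":[0,0,0],"angular":[0,0,0]},{"gripper":0.4,"delta_pos":[0,0,0],"angular":[0,0,0]},{"gripper":0.4,"delta_pos":[0,0,0],"angular":[0,0,0]},{"gripper":0.4,"delta_pos":[0,0,-10],"angular":[0,0,0]},{"gripper":0.4,"delta_pos":[0,0,-20],"angular":[0,0,0]},{"gripper":0.4,"delta_pos":[0,0,-30],"angular":[0,0,0]},{"gripper":0.4,"delta_pos":[0,0,-30],"angular":[0,0,0]}]'
python3 -m creep '[{"gripper":0.4,"delta_pos":[0,0,-40],"angular":[0,0,0]},{"gripper":0.4,"delta_pos":[-20,0,-40],"angular":[0,0,0]},{"gripper":0.4,"delta_pos":[-20,0,-40],"angular":[0,0,0]},{"gripper":0.4,"delta_pos":[0,-20,-40],"angular":[0,0,0]},{"gripper":0.4,"delta_pos":[0,-40,-40],"angular":[0,0,0]},{"gripper":0.4,"delta_pos":[0,-40,-40],"angular":[0,0,0]},{"gripper":0.4,"delta_pos":[0,-40,0],"angular":[0,0,0]},{"gripper":0.4,"delta_pos":[0,-40,0],"angular":[0,0,0]},{"gripper":0.4,"delta_pos":[0,-40,0],"angular":[0,0,0]},{"gripper":0.4,"delta_pos":[0,0,0],"angular":[0,0,0]}]'
python3 go.py 0.5946 0.348 0.26 180
python3 - <<'E'
from h import *
a=imaging.read_camera("top")[:,:,::-1];b=imaging.read_camera("scene")[:,:,::-1]
cv2.imwrite("pics/top4.png",a)
a=cv2.resize(a[130:240,200:380],None,fx=4,fy=4,interpolation=cv2.INTER_CUBIC)
cv2.imwrite("pics/p4.png",a);cv2.imwrite("pics/scene4.png",b)
E
```

```text
t: 8.0
ee_pos: [0.629, -0.1627, 0.0991]
tool_rot: [[-0.284, 0.959, -0.0], [0.959, 0.284, 0.0], [0.0, -0.0, -1.0]]
wrist_force: [0.1, 0.3, 0.2]
opening: 0.0514
grasp_force: 0.0
t: 9.0
ee_pos: [0.435, -0.2617, 0.3307]
tool_rot: [[-0.279, 0.96, 0.001], [0.96, 0.279, -0.003], [-0.003, 0.0, -1.0]]
wrist_force: [1.4, 0.2, 0.9]
opening: 0.0515
grasp_force: 0.0
shift before turn [541.1 323.5  69.2] turn [ -0.09   0.15 -73.79] shift after turn [-159.6  609.7   70.7] j [-3.740e+01 -4.000e-01  7.300e+01 -1.000e-01  1.073e+02 -5.360e+01] t 9.0
```

View pics/p4.png

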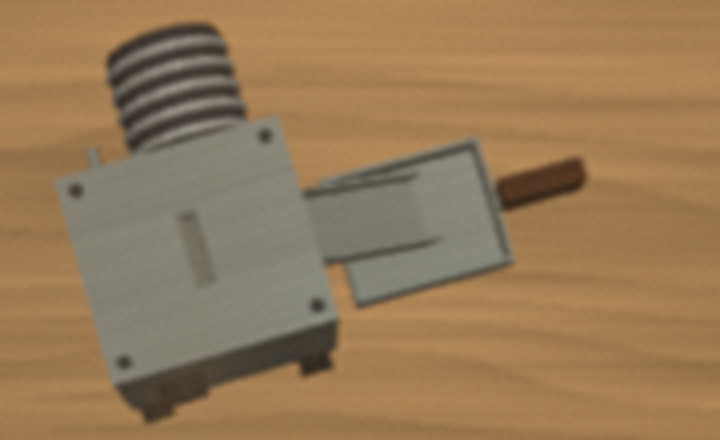

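The pan is flat and free. In the crop its rim corners are at (476,140), (511,262) and (358,305), and the chute's end is near (429,209). I'll check the offset in numbers and turn the wrist for the rack.

```bash
python3 - <<'E'
from h import *
np.set_printoptions(precision=4,suppress=True)
q=lambda p:(np.array(p,float)+.5)/4-.5+[200,130]
c=onz("top",q([(476,140),(511,262),(358,305)]),.025)
print('pan ctr',(c[0]+c[2])/2,'sides',np.linalg.norm(np.diff(c,axis=0),axis=1))
a=np.radians(16.5);print('mouth',np.array([.569,.041])+.131*np.array([np.sin(a),-np.cos(a)]))
print('chute end',onz("top",q([(418,177),(438,240)]),.05).mean(0))
# wrist clear of rack: scraper handle now
E
python3 -m creep '[{"gripper":0.4,"delta_pos":[0,0,0],"angular":[0,0,-8]},{"gripper":0.4,"delta_pos":[0,0,0],"angular":[0,0,-8]},{"gripper":0.4,"delta_pos":[0,0,0],"angular":[0,0,-8]},{"gripper":0.4,"delta_pos":[0,0,0],"angular":[0,0,-8]},{"gripper":0.4,"delta_pos":[0,0,0],"angular":[0,0,-8]},{"gripper":0.4,"delta_pos":[0,0,0],"angular":[0,0,-8]},{"gripper":0.4,"delta_pos":[0,0,0],"angular":[0,0,-8]},{"gripper":0.4,"delta_pos":[0,0,0],"angular":[0,0,-8]},{"gripper":0.4,"delta_pos":[0,0,0],"angular":[0,0,-8]},{"gripper":0.4,"delta_pos":[0,0,0],"angular":[0,0,-1.8]},{"gripper":0.4,"delta_pos":[0,0,0],"angular":[0,0,0]}]'
python3 go.py 0.5946 0.348 0.26 180
```

```text
pan ctr [ 0.6058 -0.0878  0.025 ] sides [0.0787 0.0967]
mouth [ 0.6062 -0.0846]
chute end [ 0.6088 -0.0927  0.05  ]
t: 10.2
ee_pos: [0.4398, -0.2603, 0.3285]
tool_rot: [[-1.0, -0.006, 0.0], [-0.006, 1.0, 0.0], [-0.0, 0.0, -1.0]]
wrist_force: [-0.2, -0.2, 0.4]
opening: 0.0514
grasp_force: 0.0
shift before turn [-158.6  607.3   68.7] turn [0.02 0.01 0.36] shift after turn [-154.8  608.3   68.5] j [-3.700e+01  1.000e-01  7.270e+01  0.000e+00  1.072e+02 -1.274e+02] t 10.2
```

The pan's centre is 3 mm from under the mouth. Now to the rack.

```bash
python3 -m creep '[{"gripper":0.4,"delta_pos":[0,20,0],"angular":[0,0,0]},{"gripper":0.4,"delta_pos":[-5,35,0],"angular":[0,0,0]},{"gripper":0.4,"delta_pos":[-10,40,0],"angular":[0,0,0]},{"gripper":0.4,"delta_pos":[-10,40,0],"angular":[0,0,0]},{"gripper":0.4,"delta_pos":[-10,40,0],"angular":[0,0,0]},{"gripper":0.4,"delta_pos":[-10,40,0],"angular":[0,0,0]},{"gripper":0.4,"delta_pos":[-10,40,0],"angular":[0,0,0]},{"gripper":0.4,"delta_pos":[-10,40,0],"angular":[0,0,0]},{"gripper":0.4,"delta_pos":[-10,40,0],"angular":[0,0,0]},{"gripper":0.4,"delta_pos":[-10,40,0],"angular":[0,0,0]},{"gripper":0.4,"delta_pos":[-10,40,0],"angular":[0,0,0]},{"gripper":0.4,"delta_pos":[-10,40,0],"angular":[0,0,0]}]'
python3 -m creep '[{"gripper":0.3,"delta_pos":[-10,40,0],"angular":[0,0,0]},{"gripper":0.3,"delta_pos":[-10,40,0],"angular":[0,0,0]},{"gripper":0.3,"delta_pos":[-10,40,10],"angular":[0,0,0]},{"gripper":0.3,"delta_pos":[-10,25,20],"angular":[0,0,0]},{"gripper":0.3,"delta_pos":[-10,10,20],"angular":[0,0,0]},{"gripper":0.3,"delta_pos":[0,0,10],"angular":[0,0,0]},{"gripper":0.3,"delta_pos":[0,0,0],"angular":[0,0,0]},{"gripper":0.3,"delta_pos":[0,0,0],"angular":[0,0,0]}]'
python3 go.py 0.5946 0.348 0.121 180
```

```text
t: 11.4
ee_pos: [0.5418, 0.1974, 0.3284]
tool_rot: [[-1.0, -0.005, 0.0], [-0.005, 1.0, 0.0], [-0.0, 0.0, -1.0]]
wrist_force: [-0.0, -0.6, -0.2]
opening: 0.0513
grasp_force: 0.0
t: 12.2
ee_pos: [0.5908, 0.3485, 0.2692]
tool_rot: [[-1.0, -0.003, 0.0], [-0.003, 1.0, -0.0], [-0.0, -0.0, -1.0]]
wrist_force: [-0.7, -0.3, 0.3]
opening: 0.0598
grasp_force: 0.0
shift before turn [ -3.8  -0.5 148.2] turn [-0.02  0.02  0.17] shift after turn [ -3.8  -0.5 148.2] j [ 25.8  22.9  52.6  -0.  104.5 -64.4] t 12.2
```

```bash
python3 -m creep '[{"gripper":0.3,"delta_pos":[-4,-0.5,25],"angular":[0,0,0]},{"gripper":0.3,"delta_pos":[0,0,30],"angular":[0,0,0]},{"gripper":0.3,"delta_pos":[0,0,30],"angular":[0,0,0]},{"gripper":0.3,"delta_pos":[0,0,30],"angular":[0,0,0]},{"gripper":0.3,"delta_pos":[0,0,23],"angular":[0,0,0]},{"gripper":0.3,"delta_pos":[0,0,10],"angular":[0,0,0]},{"gripper":0.3,"delta_pos":[0,0,0],"angular":[0,0,0]}]'
python3 -m creep '[{"gripper":0.7,"delta_pos":[0,0,0],"angular":[0,0,0]},{"gripper":0.7,"delta_pos":[0,0,0],"angular":[0,0,0]},{"gripper":1,"delta_pos":[0,0,0],"angular":[0,0,0]},{"gripper":1,"delta_pos":[0,0,0],"angular":[0,0,0]},{"gripper":1,"delta_pos":[0,0,0],"angular":[0,0,0]},{"gripper":1,"delta_pos":[0,0,0],"angular":[0,0,0]},{"gripper":1,"delta_pos":[0,0,0],"angular":[0,0,0]},{"gripper":1,"delta_pos":[0,0,0],"angular":[0,0,0]}]' 80
python3 - <<'E'
from h import *
a=imaging.read_camera("scene")[:,:,::-1][60:200,340:500]
cv2.imwrite("pics/p5.png",cv2.resize(a,None,fx=3,fy=3,interpolation=cv2.INTER_CUBIC))
print(arm.get_obs()['joints'])
E
```

```text
t: 12.9
ee_pos: [0.5945, 0.3483, 0.1203]
tool_rot: [[-1.0, -0.003, -0.001], [-0.003, 1.0, -0.001], [0.001, -0.001, -1.0]]
wrist_force: [-0.2, -0.4, 0.6]
opening: 0.0597
grasp_force: 0.0
t: 13.7
ee_pos: [0.5958, 0.3495, 0.1234]
tool_rot: [[-1.0, -0.005, 0.004], [-0.005, 1.0, 0.001], [-0.004, 0.001, -1.0]]
wrist_force: [0.6, -1.5, 6.0]
opening: 0.023
grasp_force: 78.7
[ 2.57207965e+01  2.49799059e+01  6.62598092e+01 -4.80571087e-02
  8.85190420e+01 -6.45397298e+01]
```

View pics/p5.png

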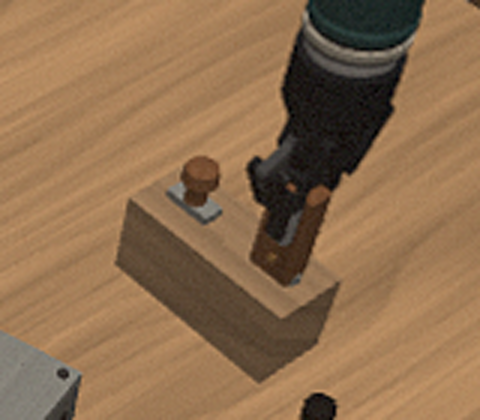

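The fingers hold the long flat handle at about (285,225) in the crop, and the spare is untouched at (200,180). Lifting.

```bash
python3 -m creep '[{"gripper":1,"delta_pos":[0,0,-5],"angular":[0,0,0]},{"gripper":1,"delta_pos":[0,0,-10],"angular":[0,0,0]},{"gripper":1,"delta_pos":[0,0,-15],"angular":[0,0,0]},{"gripper":1,"delta_pos":[0,0,-20],"angular":[0,0,0]},{"gripper":1,"delta_pos":[0,0,-20],"angular":[0,0,0]},{"gripper":1,"delta_pos":[0,0,-20],"angular":[0,0,0]},{"gripper":1,"delta_pos":[0,0,-20],"angular":[0,0,0]},{"gripper":1,"delta_pos":[0,0,-20],"angular":[0,0,0]},{"gripper":1,"delta_pos":[0,0,-20],"angular":[0,0,0]},{"gripper":1,"delta_pos":[0,0,-10],"angular":[0,0,0]},{"gripper":1,"delta_pos":[0,0,0],"angular":[0,0,0]},{"gripper":1,"delta_pos":[0,0,0],"angular":[0,0,0]}]'
python3 -m creep '[{"gripper":1,"delta_pos":[0,0,0],"angular":[0,0,-4]},{"gripper":1,"delta_pos":[0,0,0],"angular":[0,0,-4.5]},{"gripper":1,"delta_pos":[0,0,0],"angular":[0,0,-4]},{"gripper":1,"delta_pos":[0,0,0],"angular":[0,0,-3.5]},{"gripper":1,"delta_pos":[0,0,0],"angular":[0,0,0]},{"gripper":1,"delta_pos":[0,0,0],"angular":[0,0,0]}]'
python3 go.py 0.569 0.041 0.28 196.5
```

```text
t: 14.95
ee_pos: [0.5943, 0.3494, 0.28]
tool_rot: [[-1.0, -0.005, -0.001], [-0.005, 1.0, -0.0], [0.001, -0.0, -1.0]]
wrist_force: [0.1, 0.2, -2.7]
opening: 0.0232
grasp_force: 78.4
t: 15.55
ee_pos: [0.5943, 0.3493, 0.2789]
tool_rot: [[-0.96, -0.279, -0.002], [-0.279, 0.96, -0.001], [0.003, -0.0, -1.0]]
wrist_force: [0.3, 0.7, -2.1]
opening: 0.0232
grasp_force: 78.4
shift before turn [ 110.3 -289.    -0.6] turn [-0.03 -0.16 -0.3 ] shift after turn [ 111.8 -288.4   -1.1] j [ 25.7  23.6  50.6   0.  106.  -80.5] t 15.55
```

```bash
python3 -m creep '[{"gripper":1,"delta_pos":[4,-10,0],"angular":[0,0,0]},{"gripper":1,"delta_pos":[9,-25,0],"angular":[0,0,0]},{"gripper":1,"delta_pos":[12,-30,0],"angular":[0,0,0]},{"gripper":1,"delta_pos":[12,-30,0],"angular":[0,0,0]},{"gripper":1,"delta_pos":[12,-30,0],"angular":[0,0,0]},{"gripper":1,"delta_pos":[12,-30,0],"angular":[0,0,0]},{"gripper":1,"delta_pos":[12,-30,0],"angular":[0,0,0]},{"gripper":1,"delta_pos":[11,-30,0],"angular":[0,0,0]},{"gripper":1,"delta_pos":[11,-30,0],"angular":[0,0,0]},{"gripper":1,"delta_pos":[8,-24,0],"angular":[0,0,0]},{"gripper":1,"delta_pos":[6,-15,0],"angular":[0,0,0]},{"gripper":1,"delta_pos":[2,-4.5,0],"angular":[0,0,-0.3]}]'
python3 -m creep '[{"gripper":1,"delta_pos":[0,0,0],"angular":[0,0,0]},{"gripper":1,"delta_pos":[0,0,0],"angular":[0,0,0]}]'
python3 go.py 0.569 0.041 0.28 196.5
python3 - <<'E'
from h import *
a=imaging.read_camera("scene")[:,:,::-1];b=imaging.read_camera("top")[:,:,::-1]
cv2.imwrite("pics/scene6.png",a);cv2.imwrite("pics/top6.png",b)
m=np.zeros((600,800,3),np.uint8)
m[:,:500]=cv2.resize(a[110:230,270:370],None,fx=5,fy=5,interpolation=cv2.INTER_CUBIC)
m[:400,500:]=cv2.resize(b[120:253,200:300],(300,400),interpolation=cv2.INTER_CUBIC)
cv2.imwrite("pics/p6.png",m)
E
```

```text
t: 16.75
ee_pos: [0.5685, 0.0395, 0.2806]
tool_rot: [[-0.959, -0.283, 0.0], [-0.283, 0.959, -0.0], [0.0, -0.0, -1.0]]
wrist_force: [0.2, 0.8, -1.5]
opening: 0.0231
grasp_force: 78.5
t: 16.95
ee_pos: [0.5689, 0.0423, 0.2805]
tool_rot: [[-0.958, -0.286, 0.0], [-0.286, 0.958, 0.001], [-0.0, 0.001, -1.0]]
wrist_force: [-1.1, 0.4, -1.3]
opening: 0.0233
grasp_force: 78.5
shift before turn [ 0.3 -1.2  0.5] turn [0.04 0.02 0.12] shift after turn [ 0.3 -1.2  0.5] j [  -1.5    7.4   70.4    0.   102.2 -108.1] t 16.95
```

View pics/p6.png

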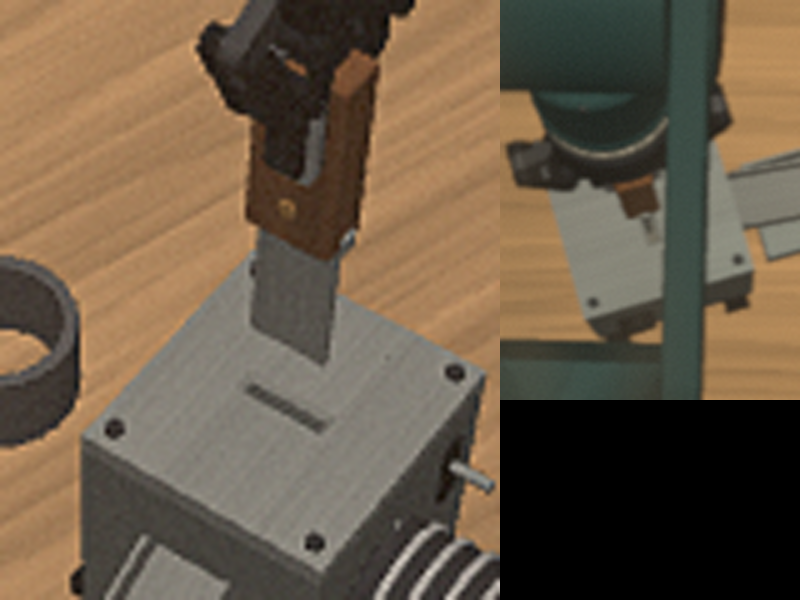

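The blade hangs upright over the plate. In the 5x crop its lower edge runs from (250,328) to (327,364), and the slot from (248,388) to (324,427). Now the offset.

Run:
```python
from h import *
np.set_printoptions(precision=4,suppress=True)
q=lambda p:(np.array(p,float)+.5)/5-.5+[270,110]
s=onz("scene",q([(248,388),(324,427)]),.13)
print('slot',s.mean(0),np.linalg.norm(s[1]-s[0]),np.degrees(np.arctan2(*(s[1]-s[0])[1::-1])))
sc=onz("scene",q([(115,428),(315,543),(455,372)]),.13); print('screws ctr',(sc[0]+sc[2])/2, [np.degrees(np.arctan2(*(v)[1::-1])) for v in(sc[1]-sc[0],sc[2]-sc[1])])
a=np.radians(16.5);yb=np.array([-np.sin(a),np.cos(a),0]);xb=np.array([np.cos(a),np.sin(a),0])
for z in(.1665,.1685,.1705):
    b=onz("scene",q([(250,328),(327,364)]),z); c=b.mean(0)+.002*yb
    print(z,c,np.linalg.norm(b[1]-b[0]),np.degrees(np.arctan2(*(b[1]-b[0])[1::-1])),'slot-blade along x,y mm',1000*(s.mean(0)-c)@np.c_[xb,yb])
# verticality: image of vertical line above the corner
b=onz("scene",q([(250,328)]),.1685)[0]; print('vertical 45mm up at',(proj("scene",[b+[0,0,.045]])[0]-[270,110]+.5)*5-.5)
print(np.array(arm.get_obs()['ee_pos']))
```

```text
slot [0.5691 0.0401 0.13  ] 0.03761983418664393 18.701676632752015
screws ctr [0.5661 0.0429 0.13  ] [np.float64(16.532119815292422), np.float64(107.18044107622944)]
0.1665 [0.5654 0.043  0.1665] 0.03635509338707612 20.69211315153707 slot-blade along x,y mm [ 2.6832 -3.8758]
0.1685 [0.5666 0.0418 0.1685] 0.036262540897293256 20.692113151537043 slot-blade along x,y mm [ 1.8444 -2.3967]
0.1705 [0.5679 0.0407 0.1705] 0.036169988407510165 20.692113151537065 slot-blade along x,y mm [ 1.0056 -0.9177]
vertical 45mm up at [255.5875 254.2733]
[0.569  0.0425 0.2804]
```

```bash
python3 -m creep '[{"gripper":1,"delta_pos":[-0.6,-1,10],"angular":[0,0,0]},{"gripper":1,"delta_pos":[-0.6,-1,12],"angular":[0,0,0]},{"gripper":1,"delta_pos":[0,0,9],"angular":[0,0,0]},{"gripper":1,"delta_pos":[0,0,4],"angular":[0,0,0]},{"gripper":1,"delta_pos":[0,0,0],"angular":[0,0,0]},{"gripper":1,"delta_pos":[0,0,0],"angular":[0,0,0]},{"gripper":1,"delta_pos":[0,0,0],"angular":[0,0,0]}]'
python3 - <<'E'
from h import *
a=imaging.read_camera("scene")[:,:,::-1]
cv2.imwrite("pics/scene7.png",a)
cv2.imwrite("pics/p7.png",cv2.resize(a[160:220,295:375],None,fx=10,fy=10,interpolation=cv2.INTER_CUBIC))
E
```

```text
t: 17.75
ee_pos: [0.5709, 0.0397, 0.2462]
tool_rot: [[-0.958, -0.285, 0.001], [-0.285, 0.958, -0.0], [-0.001, -0.0, -1.0]]
wrist_force: [0.7, 0.8, -1.9]
opening: 0.0234
grasp_force: 78.5
```

View pics/p7.png

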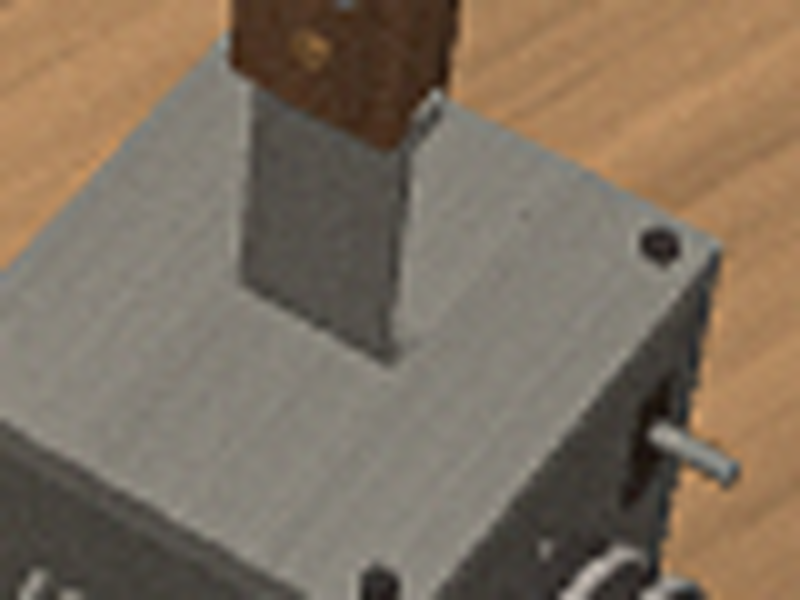

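The blade's lower edge, (240,282) to (390,365) in the 10x crop, now just covers the slot, (246,277) to (399,355).

Run:
```python
from h import *
q=lambda p,k,o:(np.array(p,float)+.5)/k-.5+o
np.set_printoptions(precision=4,suppress=True)
s=onz("scene",q([(248,388),(324,427)],5,[270,110]),.13).mean(0)
a=np.radians(16.7);yb=np.array([-np.sin(a),np.cos(a),0]);xb=np.array([np.cos(a),np.sin(a),0])
for z in(.1325,.1345,.1365):
    b=onz("scene",q([(240,282),(390,365)],10,[295,160]),z); c=b.mean(0)+.002*yb
    print(z,c,np.linalg.norm(b[1]-b[0]),np.degrees(np.arctan2(*(b[1]-b[0])[1::-1])),1000*(s-c)@np.c_[xb,yb])
print(arm.get_obs()['ee_pos'])
```

```text
0.1325 [0.5707 0.0379 0.1325] 0.03784369733482798 16.656459146202106 [-0.8984  2.4886]
0.1345 [0.5718 0.0368 0.1345] 0.03775135174430276 16.65645914620209 [-1.6887  3.8935]
0.1365 [0.573  0.0357 0.1365] 0.037659006153777305 16.65645914620209 [-2.479   5.2984]
[0.571  0.0397 0.2463]
```

Blade and slot blend together in the dark, so I'm weighing the image against the TCP reading: about 0.8 mm in −x and 1.5 mm in +y. I'll descend into the chamfer and watch the force.

```bash
python3 -m creep '[{"gripper":1,"delta_pos":[0.8,1.5,0],"angular":[0,0,0]},{"gripper":1,"delta_pos":[0,0,2],"angular":[0,0,0]},{"gripper":1,"delta_pos":[0,0,2],"angular":[0,0,0]},{"gripper":1,"delta_pos":[0,0,2],"angular":[0,0,0]},{"gripper":1,"delta_pos":[0,0,1],"angular":[0,0,0]},{"gripper":1,"delta_pos":[0,0,0],"angular":[0,0,0]}]'
python3 -m creep '[{"gripper":1,"delta_pos":[0,0,1],"angular":[0,0,0]},{"gripper":1,"delta_pos":[0,0,1],"angular":[0,0,0]},{"gripper":1,"delta_pos":[0,0,1],"angular":[0,0,0]},{"gripper":1,"delta_pos":[0,0,0],"angular":[0,0,0]}]'
```

```text
t: 18.4
ee_pos: [0.5697, 0.0411, 0.2384]
tool_rot: [[-0.958, -0.285, 0.0], [-0.285, 0.958, 0.0], [-0.0, -0.0, -1.0]]
wrist_force: [0.3, 1.6, -2.3]
opening: 0.0234
grasp_force: 78.7
t: 18.8
ee_pos: [0.5696, 0.041, 0.2355]
tool_rot: [[-0.958, -0.285, 0.001], [-0.285, 0.958, 0.0], [-0.001, -0.0, -1.0]]
wrist_force: [2.3, 1.1, -2.2]
opening: 0.0233
grasp_force: 78.6
```

No upward force with the tip below the plate's top, so it is entering. Continuing.

```bash
python3 -m creep '[{"gripper":1,"delta_pos":[0,0,2],"angular":[0,0,0]},{"gripper":1,"delta_pos":[0,0,3],"angular":[0,0,0]},{"gripper":1,"delta_pos":[0,0,3],"angular":[0,0,0]},{"gripper":1,"delta_pos":[0,0,3],"angular":[0,0,0]},{"gripper":1,"delta_pos":[0,0,0],"angular":[0,0,0]}]'
python3 -m creep '[{"gripper":1,"delta_pos":[0,0,3],"angular":[0,0,0]},{"gripper":1,"delta_pos":[0,0,4],"angular":[0,0,0]},{"gripper":1,"delta_pos":[0,0,4],"angular":[0,0,0]},{"gripper":1,"delta_pos":[0,0,2],"angular":[0,0,0]},{"gripper":1,"delta_pos":[0,0,0],"angular":[0,0,0]},{"gripper":1,"delta_pos":[0,0,0],"angular":[0,0,0]}]'
```

```text
t: 19.3
ee_pos: [0.5695, 0.041, 0.2238]
tool_rot: [[-0.958, -0.285, -0.0], [-0.285, 0.958, 0.0], [0.0, 0.0, -1.0]]
wrist_force: [2.0, 0.6, -3.4]
opening: 0.0229
grasp_force: 78.4
t: 19.9
ee_pos: [0.5695, 0.041, 0.2109]
tool_rot: [[-0.958, -0.285, -0.0], [-0.285, 0.958, 0.0], [0.0, 0.0, -1.0]]
wrist_force: [2.4, 0.7, -3.6]
opening: 0.0232
grasp_force: 78.4
```

```bash
for i in 1 2 3; do python3 -m creep '[{"gripper":1,"delta_pos":[0,0,1],"angular":[0,0,0]},{"gripper":1,"delta_pos":[0,0,1],"angular":[0,0,0]},{"gripper":1,"delta_pos":[0,0,0],"angular":[0,0,0]}]' | egrep 'ee_pos|force'; done
```

```text
ee_pos: [0.5695, 0.041, 0.2098]
wrist_force: [1.4, 0.7, -1.2]
grasp_force: 78.4
ee_pos: [0.5696, 0.0409, 0.2082]
wrist_force: [2.2, 0.1, 2.1]
grasp_force: 79.2
ee_pos: [0.5696, 0.041, 0.2062]
wrist_force: [0.8, 0.8, 5.3]
grasp_force: 79.3
```

```bash
for i in 1 2; do python3 -m creep '[{"gripper":1,"delta_pos":[0,0,1],"angular":[0,0,0]},{"gripper":1,"delta_pos":[0,0,1],"angular":[0,0,0]},{"gripper":1,"delta_pos":[0,0,0],"angular":[0,0,0]},{"gripper":1,"delta_pos":[0,0,0],"angular":[0,0,0]}]' | egrep 'ee_pos|force'; done
python3 - <<'E'
from h import *
a=imaging.read_camera("scene")[:,:,::-1]; cv2.imwrite("pics/scene8.png",a)
m=np.vstack([cv2.resize(x[170:230,300:380],None,fx=5,fy=5,interpolation=cv2.INTER_CUBIC) for x in(cv2.imread("pics/scene7.png"),a)])
m=np.hstack([m,cv2.resize(a[100:220,270:350],None,fx=5,fy=5)])
cv2.imwrite("pics/p8.png",m)
E
```

```text
ee_pos: [0.5696, 0.041, 0.204]
wrist_force: [0.6, 1.1, 5.0]
grasp_force: 79.3
ee_pos: [0.5696, 0.041, 0.2021]
wrist_force: [1.0, 1.4, 5.0]
grasp_force: 79.4
```

View pics/p8.png

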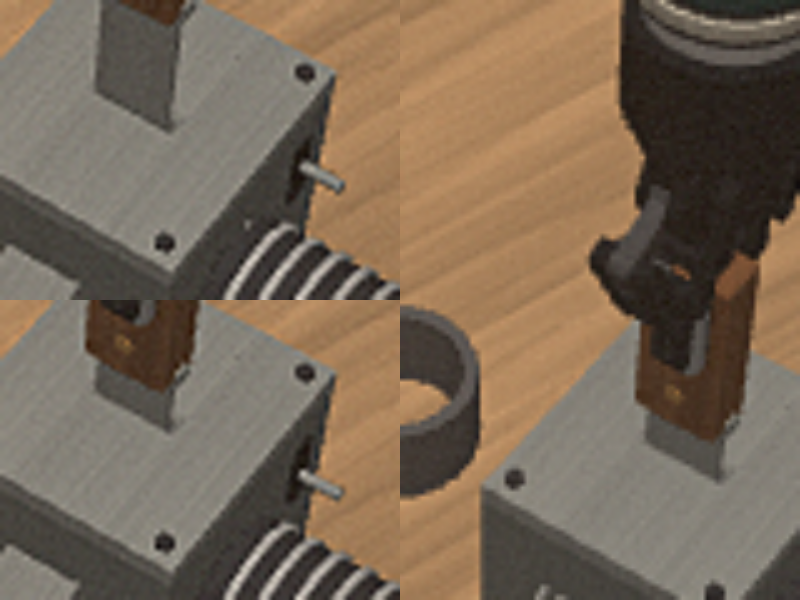

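The pin tip moved from (343,187) to (343,193) in the 5x crop, so the stone is down about 4 mm, and the force is flat at the spring level. Pressing 3.5 mm more and measuring the pin's shift.

```bash
python3 -m creep '[{"gripper":1,"delta_pos":[0,0,1],"angular":[0,0,0]},{"gripper":1,"delta_pos":[0,0,1],"angular":[0,0,0]},{"gripper":1,"delta_pos":[0,0,1],"angular":[0,0,0]},{"gripper":1,"delta_pos":[0,0,0.5],"angular":[0,0,0]},{"gripper":1,"delta_pos":[0,0,0],"angular":[0,0,0]},{"gripper":1,"delta_pos":[0,0,0],"angular":[0,0,0]},{"gripper":1,"delta_pos":[0,0,0],"angular":[0,0,0]}]'
python3 - <<'E'
from h import *
a=imaging.read_camera("scene")[:,:,::-1]; cv2.imwrite("pics/scene9.png",a)
g=lambda n:cv2.imread(f"pics/scene{n}.png",0)
# pin: world scale at it, then template shift of pin tip
o=onz("scene",[(366,206)],.1)[0]; print('px/mm down',(proj("scene",[o-[0,0,.01]])-proj("scene",[o]))/10)
t=cv2.resize(g(7)[201:211,362:372],None,fx=10,fy=10,interpolation=cv2.INTER_CUBIC)
for n in(7,8,9):
    im=cv2.resize(g(n)[195:220,358:376],None,fx=10,fy=10,interpolation=cv2.INTER_CUBIC)
    _,v,_,l=cv2.minMaxLoc(cv2.matchTemplate(im,t,cv2.TM_CCOEFF_NORMED)); print(n,(l[0]-40)/10,(l[1]-60)/10,round(v,3))
E
```

```text
t: 22.35
ee_pos: [0.5697, 0.041, 0.199]
tool_rot: [[-0.958, -0.285, 0.001], [-0.285, 0.958, -0.0], [-0.001, -0.001, -1.0]]
wrist_force: [1.1, 0.5, 6.9]
opening: 0.0233
grasp_force: 79.6
px/mm down [[-0.0575237   0.27954576]]
7 0.0 0.0 0.993
8 -0.2 1.7 0.902
9 -0.6 2.4 0.879
```

Three estimates of the stone's travel agree on roughly half travel: about 7.2 mm from the descent since it started to move, about 8.6 ± 1.5 mm from the pin, and a net force of about 8 to 9 N. That is well inside 3–12 mm and everything is still, so I'm handing in.

```bash
python3 -c "
from workcell import ticket
print(ticket.sign_off())"
```

```text
the job is handed in; nothing more can be done
None
```

I've handed the job in; no verdict came back. The pan stands flat and released about 3 mm from under the chute mouth, and the scraper is held through the slot with the stone pressed about 7 to 8 mm.

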